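# Free the lost-property tray and hold it up level

## Task

The ledge is about to be wiped: flip up the cam lever that locks the sliding jaw, slide the jaw back along its rail until its lip is well clear of the tray, then pick the plywood tray up by its handle with the key and the whistle still lying in it. Finish while holding the tray: keep it level and still in the air, its underside about 10 cm above the rail it stood on. Never let the tray tip, lose nothing out of it, and leave the other things on the ledge where they are.

Things in the scene. Friction and masses are not known exactly. Their poses are not given: they have to be found in the camera images.
- dock: Aluminium slotted rail, 60 mm wide (its x), 400 mm long (its y), 20 mm high, screwed to the ledge; its position and yaw vary. Origin on the ledge under the middle of the tray's bay; the rail runs from y -130 to +270 mm. It carries a fixed end stop (rubber face at y -97 mm, top 54 mm above the ledge) and, at the +y side of the tray, a sliding jaw with a cam lever.
- jaw (a joint): Slide of the jaw along the rail, m: 0 = as at the start, its lip over the tray's end wall; grows to 0.08 as the jaw moves to the dock's +y, away from the tray. The lip overlaps the tray by 8 mm, 2 mm above the tray's wall, so it holds the tray down. Freed, it slides with 1.5 N and stays; locked it does not move. Carriage 80 mm long, 74 mm wide, 58 mm high over the ledge.
- lever (a joint): Angle of the cam lever, rad: near 0 = down, locked, pointing to the dock's -x (towards the robot); 1.5 = flipped up to its end stop, upright and a little past, jaw free. It turns about a pin parallel to the dock's y. Down, the cam's tooth sits in a slot of the rail; it is out of it from about 0.9. Turning the lever takes about 4 N at the grip; it stays where it is left.
- lever_grip (a point): Middle of the lever's black grip: 30 mm long, 16 mm wide (along the dock's y, the way to pinch it), 10 mm thick. It turns with the lever: 73 mm from the pin; down it is 48 mm above the ledge, up about 107 mm. The grip ends 15 mm beyond this point.
- lever_pin (a point): Axis of the lever's pin, 34 mm above the ledge, 50 mm from the tray's end wall when the jaw is closed; it travels with the jaw. The lever's grip moves on a circle about it, in a plane square to the rail.
- tray: Plywood tray standing on the rail between end stop and jaw, 120 mm (its x) by 190 mm (its y, along the rail) by 30 mm high, walls 5 mm, floor 5 mm, about 0.3 kg; origin at the centre of its underside, z up. A board along its middle (y) divides it into two troughs, each 50 mm wide, and carries the handle.
- tray_handle (a point): Middle of the tray's handle: a wooden bar along the tray's y, 112 mm long, 14 mm wide (along the tray's x, the way to pinch it), 18 mm high, held by two posts 48 mm either side of this point. 77 mm above the tray's underside, 97 mm above the ledge at the start. Its underside is 38 mm above the tray's walls.
- key: Silver bicycle lock key lying in one trough of the tray, 65 by 25 by 5 mm; origin at the middle of its underside.
- whistle: Orange whistle lying in the other trough of the tray, 53 by 25 by 18 mm; origin at the middle of its underside.
- comb: Grey comb on the ledge in front of the rail, 155 by 30 by 4 mm. Leave alone.
- compact: Closed round mirror compact on the ledge behind the rail, 74 mm across, 16 mm high. Leave alone.
- phone_stand: Dark hard-silicone phone stand on the ledge behind the rail, 85 by 70 mm, 87 mm high. Leave alone.
- bike_light: Small black bicycle light on the ledge behind the rail's +y end, 50 by 34 mm, 56 mm high. Leave alone.
- d_lock: Bicycle D-lock lying on the ledge far to the robot's right, 140 by 195 mm, 23 mm high. Leave alone.
- glasses_case: Brown glasses case on the ledge far to the robot's left, 65 by 160 by 42 mm. Leave alone.
- spray: Cleaner spray bottle on the ledge to the left behind, 68 mm across, 181 mm high. Leave alone.
Mind the look-alikes: they are no part of the job. What is shaped like the tray but green or orange is not meant.

How it is judged:
By the outcome, as a careful person would: the job done as asked, in the order asked, and still so for the second after the job is handed in, while the arm keeps its last pose, push and grip.
It also fails if it takes over 48 s, if anything falls off the work surface, if the arm or the gripper's body presses on something with over 40 N, if the wrist force passes 120 N, or if a joint passes its speed limit or range.

## Robot

A 7-joint arm with a two-finger parallel gripper is mounted at the origin on the work surface. World frame = base frame: x ahead of the robot, y to its left, z up, the work surface at z = 0. Lengths are in m, angles in degrees, forces in N, time in s.
With the tool pointing down it reaches from about 0.425 to 0.875 m from the base axis. Payload 4.7 kg.
Tool frame: the origin (TCP) lies between the finger pads; the fingertips stand env.finger_overhang ahead of it and the grasp point (between the pads) lies 5 mm behind it (env.finger_overhang is the distance from the TCP to the fingertips, in m); z points along the fingers, y is the line along which they close (so a half turn about z gives the same grasp; the last joint's range is limited). The gripper opens to 87 mm and grips with 3 to 60 N. Pads are 19 mm wide; open, the fingers measure 117 mm over their backs; the gripper's body (75 mm by 190 mm) begins 51 mm behind the grasp point.
Start: joints at [-68.062, 18.392, -4.016, 83.108, 1.295, 78.541, -3.26], TCP at [0.234, 0.606, 0.237] pointing down, gripper open.
Joint ranges: [-163.93, 163.93], [-17.29, 119.83], [-79.2, 71.16], [3.27, 140.29], [-89.18, 269.18], [5.43, 117.66], [-154.24, 154.24]. Speed limits (degrees/s): [147.25, 147.25, 180, 180, 180, 180, 180].

## Interface

Orientations are given as [roll, pitch, yaw] about the fixed x, y, z axes, in that order (R = Rz(yaw) Ry(pitch) Rx(roll)).
In Python, from cell import telemetry, eyes, env, models gives the robot as it stands. The module is installed in compiled form; this text tells all that it offers.
- The arm moves only by the tool drive_tool, never from a script. Its arguments are lists of equal length, an entry for each row: "angular": the turn, a rotation vector about the tool's x, y, z in rad, a list of three; "delta_pos": the shift along the tool's x, y, z in cm, a list of three; "gripper": the finger opening in cm, from 0 to 8.7. A call has 1 to 20 rows; each row shifts and turns the commanded pose from where the row before left it, along the tool's axes as they then stand; what a row does not reach is not made up. A row lasts 1/10 s, in which the tool goes at most 50 mm and 8.59 degrees, less where a joint would pass 70% of its speed; a pose out of reach is approached as far as the arm can. A call with a gripper value outside its range is refused whole. The fingers move at their own pace and stop on an object; "squeeze" is the grip in N (left out, the last holds). Time passes only in rows, so rows that do not move let the fingers close. It gives the time, the measured TCP pose, the force, the opening and the grip force at its end, in the units of the state.
- telemetry.get_obs(): the state, without advancing time (a new reading comes with each control period).
- eyes.read_camera(name): name is "scene" or "top" or "wrist"; returns a dict with "pixels" (420x560x3 uint8, red, green, blue), "mtx" (3x3 intrinsics, pixels), "D" ([k1, k2, p1, p2, k3] as OpenCV has them; the pictures are not rectified), "origin" and "orientation" of the camera in the world. Camera axes: x right, y down, z forward; pixel columns grow to the right and rows downward; lengths in m; the calibration is good to about 2 mm. A picture is of the moment at which its call begins. There is no depth.
- env.sign_off(): hands the job in; it is judged then, once.
Trained networks look in a picture, given as the dict that the camera call returned (one of the last four; its "shot" number tells which), for a name from the list of things; names that differ only in an ending like _2 or _b are one class to them, and where a whole thing is asked for, a point or a joint stands for the part that bears it (a point fixed in the world has none). Each returns a list of dicts, best first, with "p" (0 to 1); they miss things now and then, are a little off and sometimes report something else, mostly with a low value. They report only what shows in the picture. A call takes as long as a camera call. They do not tell look-alikes from the thing itself.
- models.search_frame(picture, target): "centre" ([column, row] in pixels, amid what is visible of it).
- models.cut_out(picture, target): "pixels" (420x560 bool, what is visible of it) and "centre" ([column, row] in pixels, amid what is visible of it).
The state is a dict: "time_s": time; "qpos": joint angles; "joint_velocities": joint speeds; "effort": joint torques, N m; "tool_pos": TCP position; "tool_rot": TCP orientation; "force": force on the tool from outside, world axes, zero at the start; "wrist_torque": the same for the moment, N m; "grip_width": finger opening in m; "grasp_force": force on a finger pad.
Only numpy, scipy, OpenCV 4.12 (cv2) and the standard library are available. Lean on these libraries where they do the work, as an engineer would, in place of code of your own. Each camera call takes 0.05 s, during which the arm holds its last target. There are 200 camera calls.

## Working session

There is one attempt and no reset: what is moved stays moved. The work goes in short steps, Python scripts to look and compute and a tool call to move; the robot and the scene stay as the last step left them, time stands still between calls to the robot, and variables do not carry over. Pictures are saved under pics/ and viewed, at most 10 in all, crops included, and the job is handed in when it is done.

Besides the shell and the picture viewer there is one more tool, called by a JSON object that holds its "fn" and its "kwargs". drive_tool: Moves the arm, as the interface text tells. Its arguments: {"type":"object","properties":{"angular":{"type":"array","items":{"type":"array","items":{"type":"number"}}},"delta_pos":{"type":"array","items":{"type":"array","items":{"type":"number"}}},"gripper":{"type":"array","items":{"type":"number"}},"squeeze":{"type":"number"}},"required":["angular","delta_pos","gripper"]}

```bash
mkdir -p pics
cat > h.py <<'E'
import numpy as np, cv2
from scipy.spatial.transform import Rotation as R
from cell import telemetry, eyes, env, models
def Rm(o):
    o=np.array(o,float)
    if o.shape==(3,3): return o
    if o.size==4: return R.from_quat(o).as_matrix()
    return R.from_euler('xyz',o,degrees=True).as_matrix()
def ray(im,uv):
    p=cv2.undistortPoints(np.array([[uv]],float),im['mtx'],np.array(im['D'],float))[0,0]
    return np.array(im['origin']),Rm(im['orientation'])@np.array([p[0],p[1],1.])
def at_z(im,uv,z):
    o,d=ray(im,uv); return o+d*(z-o[2])/d[2]
def proj(im,P):
    Rw=Rm(im['orientation']); P=np.atleast_2d(P).astype(float)
    rv=cv2.Rodrigues(Rw.T)[0]; t=-Rw.T@np.array(im['origin'])
    return cv2.projectPoints(P,rv,t,np.array(im['mtx'],float),np.array(im['D'],float))[0][:,0]
def save(im,n): cv2.imwrite('pics/'+n,im['pixels'][:,:,::-1])
E
python3 - <<'E'
from h import *
print(telemetry.get_obs(), env.finger_overhang)
for c in ['scene','top']:
    im=eyes.read_camera(c); save(im,c+'.png'); print(c,im['origin'],im['orientation'],im['mtx'],im['D'])
    for t,z in [('tray',.05),('tray_handle',.097),('lever_grip',.048),('lever_pin',.034),('jaw',.058),('key',.03),('whistle',.035),('dock',.02)]:
        for d in models.search_frame(im,t)[:3]: print(t,d['p'],np.round(d['centre']),np.round(at_z(im,d['centre'],z),3))
E
```

```text
{'time_s': 0.0, 'qpos': array([-68.06047285,  18.43881302,  -4.01582322,  83.17351801,
         1.29736919,  78.54023379,  -3.258396  ]), 'joint_velocities': array([-0.02826365, -0.0080211 ,  0.0067789 , -0.01921417, -0.09466033,
        0.08770339,  0.04910381]), 'effort': array([ 3.02434291e-04, -4.91294003e+01, -4.03856384e-01, -3.12529135e+01,
       -6.40573818e-02,  4.35344561e-02,  1.59770711e-04]), 'tool_pos': array([0.23420453, 0.60579053, 0.23547646]), 'tool_rot': array([-1.79892809e+02,  7.88494198e-03,  1.58872553e+02]), 'force': array([ 0.01296535, -0.2810954 , -0.21022185]), 'wrist_torque': array([ 0.01779437,  0.01941916, -0.00539115]), 'grasp_force': 0.0, 'grip_width': 0.08672296622653886} 0.014
scene [ 1.28205018 -0.13361099  1.12913077] [-1.44980710e+02  1.03563684e-01  8.07290350e+01] [[483.10360435   0.         276.35125978]
 [  0.         483.10360435 213.40360968]
 [  0.           0.           1.        ]] [0.01669665 0.         0.         0.         0.        ]
tray 0.82 [173. 237.] [ 0.567 -0.295  0.05 ]
tray 0.81 [290. 248.] [0.65  0.005 0.05 ]
tray 0.59 [342
[... 607 characters left out ...]
.29735733]
 [  0.           0.           1.        ]] [-0.12178732  0.          0.          0.          0.        ]
tray 0.98 [277. 197.] [0.633 0.003 0.05 ]
tray 0.95 [206. 281.] [0.389 0.212 0.05 ]
tray_handle 0.89 [275. 197.] [0.629 0.007 0.097]
tray_handle 0.84 [376. 225.] [ 0.547 -0.278  0.097]
tray_handle 0.71 [209. 281.] [0.393 0.197 0.097]
lever_grip 0.48 [224. 193.] [0.646 0.16  0.048]
lever_pin 0.71 [223. 197.] [0.636 0.165 0.034]
jaw 0.95 [230. 187.] [0.663 0.141 0.058]
key 0.49 [270. 186.] [0.667 0.026 0.03 ]
whistle 0.45 [282. 210.] [ 0.595 -0.011  0.035]
dock 0.73 [223. 183.] [0.681 0.168 0.02 ]
dock 0.66 [137. 257.] [0.46 0.43 0.02]
dock 0.49 [326. 166.] [ 0.726 -0.145  0.02 ]
```

Run:
```python
import cv2
a=cv2.imread('pics/top.png')
cv2.imwrite('pics/topc.png',cv2.resize(a[130:310,130:400],None,fx=2.9,fy=2.9,interpolation=cv2.INTER_CUBIC))
```

```text
(no output)
```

View pics/topc.png

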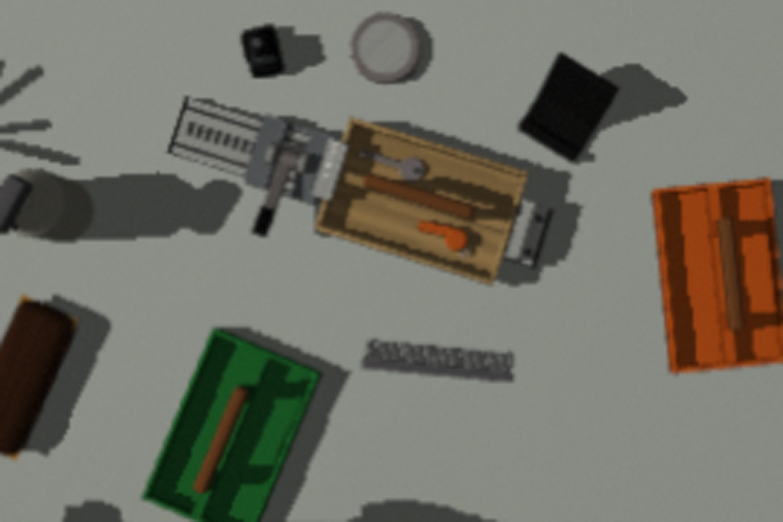

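View pics/scene.png

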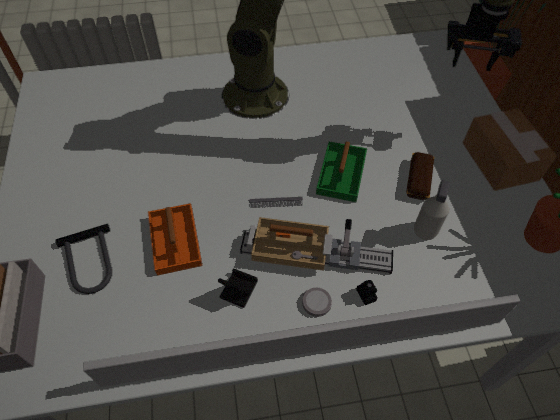

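The plywood tray is at top-crop (420,200), with its jaw at (290,155) and the lever's black grip at (263,222). The look-alikes are the green tray (235,425) and the orange tray (720,275), and neither is on the rail. In the scene view the plywood tray is at (290,243) and the spray at (435,215). Next I fit the dock pose.

Run:
```python
from h import *
from scipy.optimize import least_squares
top=eyes.read_camera('top'); sc=eyes.read_camera('scene')
c=lambda u,v:(130+u/2.9,130+v/2.9)
# dock-frame points
T=[((60,95,50),c(350,119)),((60,-95,50),c(526,170)),((-60,-95,50),c(493,283)),((-60,95,50),c(316,231)),
   ((0,56,106),c(366,181)),((0,-56,106),c(472,213)),((30,270,20),c(186,97)),((-30,270,20),c(170,152)),((-88,145,48),c(260,234))]
S=[((60,95,50),(327,268)),((60,-95,50),(252,261)),((-60,-95,50),(258,219)),((-60,95,50),(331,229)),((30,270,20),(391,272)),((-30,270,20),(393,251))]
def W(q,P):
    P=np.array(P)/1000.; a=np.radians(q[2]); return np.c_[q[0]+np.cos(a)*P[:,0]-np.sin(a)*P[:,1],q[1]+np.sin(a)*P[:,0]+np.cos(a)*P[:,1],P[:,2]]
def f(q,im,D): return (proj(im,W(q,[d[0] for d in D]))-np.array([d[1] for d in D])).ravel()
q0=[.63,0,-15]
for D in ([(top,T)],[(sc,S)],[(top,T),(sc,S)]):
    r=least_squares(lambda q:np.concatenate([f(q,*d) for d in D]),q0,loss='soft_l1'); q=r.x
    print(np.round(q,4)); print(np.round(np.concatenate([f(q,*d) for d in D]).reshape(-1,2),1).tolist())
print('grip',W(q,[(-73,145,48),(0,145,34),(5,145,107),(0,0,97)]))
for im in (top,sc):
  for t,z in (('spray',.09),('spray',.18),('bike_light',.03),('bike_light',.056)):
    for d in models.cut_out(im,t)[:1]:
        w=at_z(im,d['centre'],z); a=np.radians(q[2]); dd=w[:2]-q[:2]
        print(t,z,d['p'],d['centre'],w,'dock',np.cos(a)*dd[0]+np.sin(a)*dd[1],-np.sin(a)*dd[0]+np.cos(a)*dd[1])
```

```text
[ 6.27100e-01  7.50000e-03 -1.83011e+01]
[[0.2, -1.1], [1.1, 0.6], [0.2, 0.7], [-0.6, -1.0], [-0.6, -1.1], [0.7, -0.3], [0.1, 0.3], [-0.6, 0.1], [-0.2, 2.0]]
[ 6.38000e-01  9.00000e-03 -1.66417e+01]
[[-1.0, 0.2], [-0.3, -1.1], [0.7, 2.3], [-1.8, -0.2], [2.7, -0.7], [0.4, 0.4]]
[ 6.300e-01  8.100e-03 -1.811e+01]
[[-0.1, -1.9], [0.8, -0.5], [0.0, -0.3], [-0.8, -1.8], [-0.9, -2.1], [0.5, -1.3], [-0.3, -0.3], [-0.9, -0.5], [-0.4, 1.2], [-2.7, -1.7], [-1.5, -4.7], [0.7, -0.8], [-2.3, -1.8], [1.1, -1.0], [-0.5, 0.1]]
grip [[0.60564799 0.16864669 0.048     ]
 [0.67503166 0.14595516 0.034     ]
 [0.67978397 0.14440094 0.107     ]
 [0.62995944 0.00813827 0.097     ]]
bike_light 0.03 0.68 [219.3, 146.7] [0.78938274 0.17605471 0.03      ] dock 0.0993300387271163 0.20915367991881384
bike_light 0.056 0.68 [219.3, 146.7] [0.78417603 0.1718325  0.056     ] dock 0.09569371190207149 0.20352217079575186
spray 0.09 0.6 [435.4, 218.0] [0.64474712 0.38792149 0.09      ] dock -0.10399780529106623 0.36556590583330695
spray 0.18 0.6 [435.4, 218.0] [0.69994448 0.34275112 0.18      ] dock -0.03749396089850132 0.3397909224686925
```

{"fn": "drive_tool", "kwargs": {"angular": [[0,0,0],[0,0,0],[0,0,0],[0,0,0],[0,0,0],[0,0,0],[0,0,0],[0,0,0],[0,0,0],[0,0,0],[0,0,0],[0,0,0],[0,0,0],[0,0,0],[0,0,0],[0,0,-0.05],[0,0,0],[0,0,0]], "delta_pos": [[-1.5,-0.8,0],[-3.2,-1.75,0],[-3.2,-1.75,0],[-3.2,-1.75,0],[-3.2,-1.75,0],[-3.2,-1.75,0],[-3.2,-1.75,0],[-3.2,-1.75,0],[-3.2,-1.75,0],[-3.2,-1.75,0],[-3.2,-1.75,0],[-3.2,-1.75,0],[-3.2,-1.75,0],[-3.2,-1.75,0],[-3.2,-1.75,0],[-3.2,-1.75,0],[-1.5,-1,0],[0,0,0]], "gripper": [8.7,8.7,8.7,8.7,8.7,8.7,8.7,8.7,8.7,8.7,8.7,8.7,8.7,8.7,8.7,8.7,4,4], "squeeze": 20}}

```text
time_s: 3.2
tool_pos: [0.6112, 0.1556, 0.2366]
tool_rot: [-179.9, 0.1, 161.3]
force: [-0.2, 0.1, 0.1]
grip_width: 0.078
grasp_force: 0.0
```

Run:
```python
from h import *
o=telemetry.get_obs(); print(o['tool_pos'],o['tool_rot'],o['qpos'],o['time_s'])
im=eyes.read_camera('wrist'); save(im,'w1.png'); print(im['origin'],im['orientation'],im['mtx'][0,0],im['D'])
for t,z in [('tray_handle',.097),('lever_grip',.048),('lever_pin',.034),('jaw',.058)]:
    for d in models.search_frame(im,t)[:2]: print(t,d['p'],np.round(d['centre']),np.round(at_z(im,d['centre'],z),3))
```

```text
[0.61124975 0.15563057 0.23659395] [-1.79887049e+02  8.77206345e-02  1.61308483e+02] [-30.30044651  16.13691362  16.68398184  86.74916602  -4.53708681
  77.78493531  58.03004609] 3.2
[0.53296398 0.18222907 0.38542498] [1.62750558e+02 9.69488983e-02 7.13202700e+01] 345.30385253785994 [-0.0228277  0.         0.         0.         0.       ]
tray_handle 0.96 [256.  22.] [0.47  0.181 0.097]
tray_handle 0.87 [160. 230.] [0.599 0.043 0.097]
lever_grip 0.94 [295. 215.] [0.64  0.158 0.048]
lever_pin 0.8 [293. 212.] [0.641 0.155 0.034]
jaw 0.84 [288. 231.] [0.65  0.147 0.058]
```

View pics/w1.png

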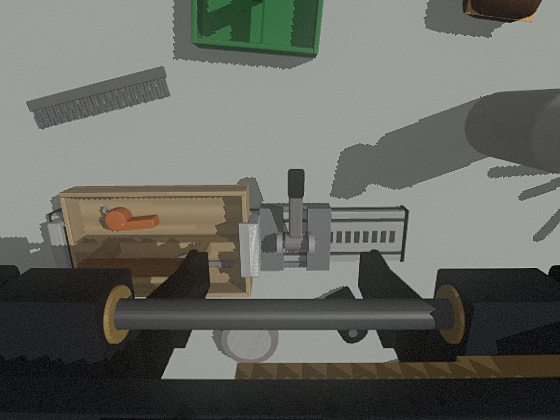

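```bash
cat >> h.py <<'E'
from scipy.optimize import least_squares
def W(q,P):
    P=np.atleast_2d(P)/1000.; a=np.radians(q[2]); return np.c_[q[0]+np.cos(a)*P[:,0]-np.sin(a)*P[:,1],q[1]+np.sin(a)*P[:,0]+np.cos(a)*P[:,1],P[:,2]]
E
python3 - <<'E'
from h import *
im=eyes.read_camera('wrist')
for uv,z in (((295,170),.053),((295,197),.053),((295,183),.053),((407,208),.02),((405,261),.02),((248,187),.05),((66,193),.05),((250,294),.05)): print(uv,at_z(im,uv,z).round(4))
D=[((-73,145,53),(295,183)),((30,270,20),(404,261)),((-30,270,20),(406,208)),((-60,95,50),(248,188)),((-60,-95,50),(65,193)),((60,95,50),(250,294))]
f=lambda q:(proj(im,W(q,[d[0] for d in D]))-np.array([d[1] for d in D])).ravel()
q=least_squares(f,[.63,.008,-18],loss='soft_l1').x
print(q,f(q).reshape(-1,2).round(1).tolist())
print(W(q,[(-73,145,48),(0,145,34),(5,145,107),(0,0,97)]))
# overlay
a=im['pixels'][:,:,::-1].copy()
for P in [(-88,145,53),(-58,145,53),(-73,137,53),(-73,153,53),(0,145,34),(-60,95,50),(-60,-95,50),(60,95,50),(30,270,20),(-30,270,20),(-60,95,20),(37,105,58),(37,185,58),(-37,185,58)]:
    u=proj(im,W(q,P))[0]; cv2.drawMarker(a,tuple(int(round(x)) for x in u),(0,0,255),cv2.MARKER_CROSS,5,1)
cv2.imwrite('pics/w1o.png',cv2.resize(a[150:320,30:430],None,fx=2,fy=2,interpolation=cv2.INTER_CUBIC))
E
```

```text
(295, 170) [0.5915 0.1805 0.053 ]
(295, 197) [0.6173 0.1723 0.053 ]
(295, 183) [0.6038 0.1766 0.053 ]
(407, 208) [0.6766 0.285  0.02  ]
(405, 261) [0.7392 0.2693 0.02  ]
(248, 187) [0.5938 0.1308 0.05  ]
(66, 193) [ 0.5421 -0.0461  0.05  ]
(250, 294) [0.7078 0.0919 0.05  ]
[  0.62532713   0.01947502 -17.58168352] [[1.8, -5.0], [-0.9, -2.4], [2.1, 1.1], [-1.4, 2.7], [-6.2, -0.4], [1.0, 2.6]]
[[0.59953661 0.17975243 0.048     ]
 [0.66912658 0.15770168 0.034     ]
 [0.67389302 0.15619135 0.107     ]
 [0.62532713 0.01947502 0.097     ]]
```

View pics/w1o.png

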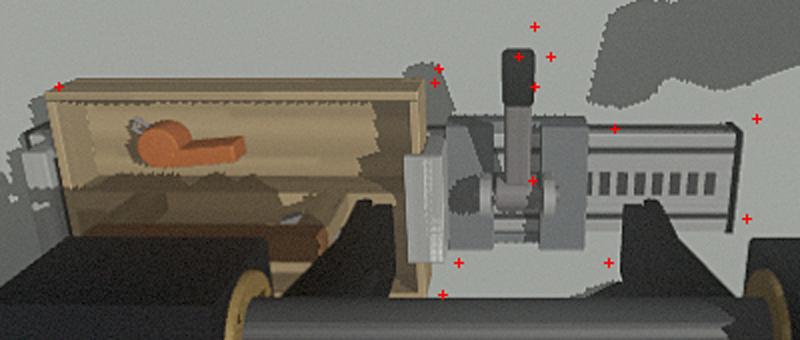

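Run:
```python
from h import *
o=telemetry.get_obs(); print(o['tool_pos'],o['tool_rot'],o['time_s'],o['joint_velocities'].round(2))
im=eyes.read_camera('wrist')
print(im['origin'],im['orientation'])
c=lambda u,v:(30+u/2,150+v/2)
D=[((-88,145,53),c(519,48)),((-58,145,53),c(519,105)),((30,270,20),c(736,231)),((-30,270,20),c(739,130)),((-60,95,50),c(423,93)),((-60,-95,50),c(48,95)),((60,95,50),c(428,299))]
f=lambda q:(proj(im,W(q,[d[0] for d in D]))-np.array([d[1] for d in D])).ravel()
q=least_squares(f,[.63,.008,-18],loss='soft_l1').x
print(q,f(q).reshape(-1,2).round(1).tolist())
print(W(q,[(-73,145,48),(0,145,34),(5,145,107),(0,0,97)]))
a=im['pixels'][:,:,::-1].copy()
for P in [(-88,145,53),(-58,145,53),(-73,137,53),(-73,153,53),(0,145,34),(-60,95,50),(-60,-95,50),(60,95,50),(30,270,20),(-30,270,20),(-60,95,20),(37,105,58),(37,185,58),(-37,185,58)]:
    u=proj(im,W(q,P))[0]; cv2.drawMarker(a,tuple(int(round(x)) for x in u),(0,0,255),cv2.MARKER_CROSS,5,1)
cv2.imwrite('pics/w2o.png',cv2.resize(a[150:320,30:430],None,fx=2,fy=2,interpolation=cv2.INTER_CUBIC))
```

```text
[0.60882857 0.16300289 0.23671718] [ 1.79955630e+02 -2.72590396e-02  1.61879523e+02] 3.5 [-0.19  0.11  0.29 -0.23  0.15  0.06  0.08]
[0.53044037 0.18836877 0.38570055] [ 1.62863736e+02 -6.01271542e-02  7.18951264e+01]
[ 6.29077958e-01  1.07119809e-02 -1.80678378e+01] [[0.6, -3.7], [0.5, -2.5], [-2.0, -0.3], [1.7, 1.4], [-1.3, 0.9], [-0.6, 0.2], [0.3, 2.6]]
[[0.6046483  0.17120245 0.048     ]
 [0.67404867 0.14856203 0.034     ]
 [0.67880212 0.14701131 0.107     ]
 [0.62907796 0.01071198 0.097     ]]
```

View pics/w2o.png

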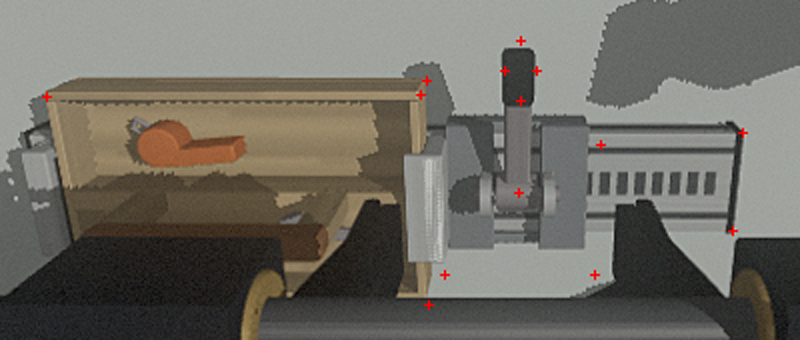

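The fit matches the picture: the lever grip is at about (0.606,0.171) and the dock yaw is -18.1°. I'm now descending on the grip.

{"fn": "drive_tool", "kwargs": {"angular": [[0,0,0],[0,0,0],[0,0,0],[0,0,0],[0,0,0],[0,0,0],[0,0,0],[0,0,0],[0,0,0],[0,0,0],[0,0,0],[0,0,0],[0,0,0]], "delta_pos": [[0.4,0.65,2],[0,0,3.5],[0,0,3.5],[0,0,3.5],[0,0,3],[0,0,2],[0,0,1.2],[0,0,0.7],[0,0,0],[0,0,0],[0,0,0],[0,0,0],[0,0,0]], "gripper": [4,4,4,4,4,4,4,4,4,4,1,1,1], "squeeze": 20}}

```text
time_s: 4.85
tool_pos: [0.6083, 0.1689, 0.0433]
tool_rot: [180.0, 0.0, 161.7]
force: [-0.3, -1.1, -0.9]
grip_width: 0.0234
grasp_force: 0.0
```

{"fn": "drive_tool", "kwargs": {"angular": [[0,0,0],[0,0,0],[0,0,0]], "delta_pos": [[0,0,0],[0,0,0],[0,0,0]], "gripper": [1,1,1]}}

```text
time_s: 5.15
tool_pos: [0.6081, 0.1688, 0.0429]
tool_rot: [180.0, 0.0, 161.7]
force: [-0.9, -0.1, 1.2]
grip_width: 0.0147
grasp_force: 20.0
```

Run:
```python
from h import *
o=telemetry.get_obs(); print(o['tool_pos'],o['tool_rot'],o['time_s'],o['force'],o['grip_width'],o['grasp_force'])
im=eyes.read_camera('wrist')
a=im['pixels'][:,:,::-1]
cv2.imwrite('pics/w3.png',cv2.resize(a[150:420,80:480],None,fx=2,fy=2))
```

```text
[0.6080878  0.16876283 0.04290165] [1.79985194e+02 1.83689717e-02 1.61732355e+02] 5.15 [-0.936515   -0.09561013  1.1690474 ] 0.014714023995341784 19.998932927467195
```

View pics/w3.png

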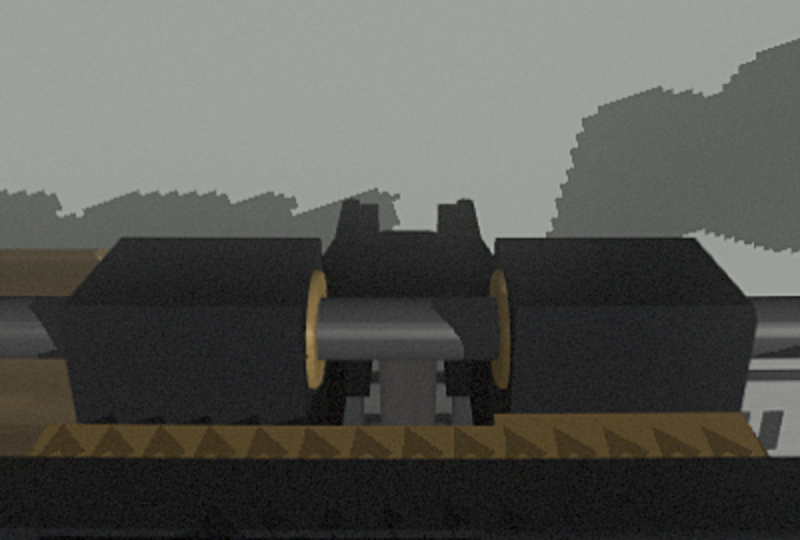

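{"fn": "drive_tool", "kwargs": {"angular": [[0,0,0],[0,0,0],[0,0,0],[0,0,0],[0,0,0],[0,0,0],[0,0,0],[0,0,0],[0,0,0],[0,0,0],[0,0,0],[0,0,0]], "delta_pos": [[-0.13,0,-0.5],[-0.15,0,-0.52],[-0.2,0,-0.49],[-0.23,0,-0.48],[-0.27,0,-0.45],[-0.3,0,-0.44],[-0.33,0,-0.41],[-0.36,0,-0.39],[-0.39,0,-0.35],[-0.42,0,-0.33],[0,0,0],[0,0,0]], "gripper": [1,1,1,1,1,1,1,1,1,1,1,1]}}

```text
time_s: 6.4
tool_pos: [0.6343, 0.1601, 0.0866]
tool_rot: [180.0, -0.0, 161.7]
force: [-1.1, 0.8, -7.7]
grip_width: 0.0159
grasp_force: 20.0
```

{"fn": "drive_tool", "kwargs": {"angular": [[0,0,0],[0,0,0],[0,0,0],[0,0,0],[0,0,0],[0,0,0],[0,0,0],[0,0,0],[0,0,0],[0,0,0],[0,0,0]], "delta_pos": [[-0.44,0,-0.3],[-0.46,0,-0.26],[-0.48,0,-0.22],[-0.49,0,-0.19],[-0.5,0,-0.15],[-0.52,0,-0.12],[-0.52,0,-0.08],[-0.53,0,-0.03],[-0.4,0,0.01],[0,0,0],[0,0,0]], "gripper": [1,1,1,1,1,1,1,1,1,1,1]}}

```text
time_s: 7.5
tool_pos: [0.676, 0.1464, 0.1003]
tool_rot: [180.0, 0.0, 161.7]
force: [-3.5, 0.8, -4.9]
grip_width: 0.016
grasp_force: 20.0
```

{"fn": "drive_tool", "kwargs": {"angular": [[0,0,0],[0,0,0],[0,0,0],[0,0,0]], "delta_pos": [[-0.35,0,0.02],[-0.3,0,0.03],[0,0,0],[0,0,0]], "gripper": [1,1,1,1]}}

```text
time_s: 7.9
tool_pos: [0.6817, 0.1446, 0.0999]
tool_rot: [180.0, -0.0, 161.7]
force: [-5.7, 1.0, -2.2]
grip_width: 0.0157
grasp_force: 20.0
```

{"fn": "drive_tool", "kwargs": {"angular": [[0,0,0],[0,0,0],[0,0,0],[0,0,0],[0,0,0],[0,0,0],[0,0,0],[0,0,0],[0,0,0],[0,0,0],[0,0,0],[0,0,0]], "delta_pos": [[0,0.3,0],[0,0.6,0],[0,0.8,0],[0,0.8,0],[0,0.8,0],[0,0.8,0],[0,0.8,0],[0,0.8,0],[0,0.8,0],[0,0.5,0],[0,0,0],[0,0,0]], "gripper": [1,1,1,1,1,1,1,1,1,1,1,1]}}

```text
time_s: 9.1
tool_pos: [0.7039, 0.2122, 0.0999]
tool_rot: [179.9, 0.0, 161.8]
force: [-4.0, 3.4, -3.5]
grip_width: 0.016
grasp_force: 20.0
```

{"fn": "drive_tool", "kwargs": {"angular": [[0,0,0],[0,0,0],[0,0,0],[0,0,0],[0,0,0],[0,0,0],[0,0,0],[0,0,0],[0,0,0],[0,0,0],[0,0,0],[0,0,0],[0,0,0]], "delta_pos": [[0,0,0],[0,0,0],[0,0,0],[0,0,-1],[0,0,-3],[0,0,-4],[0,0,-4],[0,-4,0],[0,-4,0],[0,-4,0],[0,0,0],[0,0,0],[0,0,0]], "gripper": [4,4,4,4,4,4,4,4,4,4,4,4,4]}}

```text
time_s: 10.4
tool_pos: [0.6664, 0.0984, 0.2198]
tool_rot: [179.9, 0.0, 161.8]
force: [0.1, 0.7, 0.2]
grip_width: 0.0399
grasp_force: 0.0
```

Run:
```python
from h import *
o=telemetry.get_obs(); print(o['tool_pos'],o['tool_rot'],o['time_s'],o['qpos'].round(1))
a=eyes.read_camera('wrist')['pixels'][100:400,:]; b=eyes.read_camera('scene')['pixels'][190:300,220:420]
cv2.imwrite('pics/c4.png',np.vstack([cv2.resize(a,(560,300)),cv2.resize(b,(545,300),interpolation=cv2.INTER_CUBIC)[:, :].copy() if 0 else cv2.resize(b,(560,300),interpolation=cv2.INTER_CUBIC)])[:,:,::-1])
```

```text
[0.66644422 0.09843591 0.21983489] [1.79903593e+02 4.96386077e-02 1.61814462e+02] 10.4 [-24.   22.   17.8  81.5  -6.8  77.5  65.9]
```

View pics/c4.png

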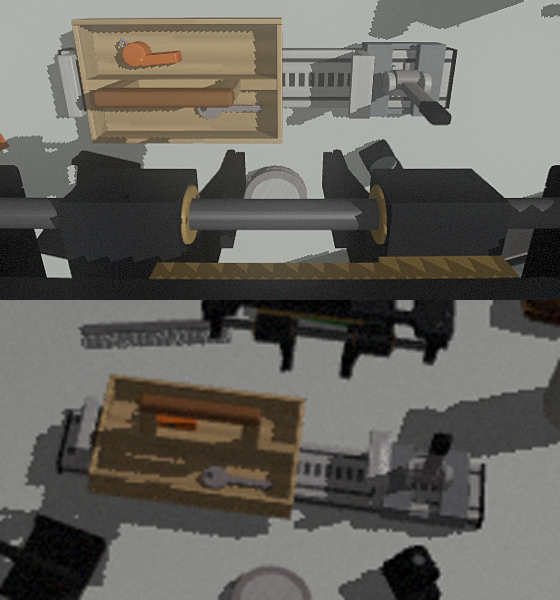

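Run:
```python
from h import *
im=eyes.read_camera('wrist')
D=[((-60,95,50),(281,121)),((-60,-95,50),(76,125)),((60,95,50),(280,242)),((60,-95,50),(91,241)),((0,56,97),(234,195)),((0,-56,97),(91,199))]
f=lambda q:(proj(im,W(q,[d[0] for d in D]))-np.array([d[1] for d in D])).ravel()
q=least_squares(f,[.63,.008,-18],loss='soft_l1').x
print(q,f(q).reshape(-1,2).round(1).tolist(),at_z(im,(162,197),.097))
for d in models.search_frame(im,'tray_handle')[:2]: print(d['p'],d['centre'],at_z(im,d['centre'],.1))
o=telemetry.get_obs(); T=Rm(o['tool_rot']); h=W(q,(0,0,97))[0]
print(h, 'tool cm',T.T@(h-o['tool_pos'])*100,o['tool_rot'])
```

```text
[ 6.26591180e-01  9.52681911e-03 -1.81591736e+01] [[-0.1, -1.5], [-6.2, -4.8], [1.1, 2.3], [0.2, 2.9], [-1.3, 3.1], [5.0, -0.9]] [0.62521854 0.00834518 0.097     ]
0.94 [182.1, 180.1] [0.61708429 0.03048472 0.1       ]
0.46 [3.5, 241.6] [ 0.61833166 -0.13530842  0.1       ]
[0.62659118 0.00952682 0.097     ] tool cm [ 0.98515138 -9.68517814 12.18335346] [ 1.79991408e+02 -1.25744123e-02  1.61853951e+02]
```

{"fn": "drive_tool", "kwargs": {"angular": [[0,0,0],[0,0,0],[0,0,0.143],[0,0,0.143],[0,0,0.143],[0,0,0.143],[0,0,0.143],[0,0,0.143],[0,0,0.143],[0,0,0.143],[0,0,0.143],[0,0,0.143],[0,0,0.143],[0,0,0],[0,0,0],[0,0,0]], "delta_pos": [[0.5,-4.8,0],[0.5,-4.9,0],[0,0,0],[0,0,0],[0,0,0],[0,0,0],[0,0,0],[0,0,0],[0,0,0],[0,0,2],[0,0,2],[0,0,2],[0,0,1],[0,0,0],[0,0,0],[0,0,0]], "gripper": [5,5,5,5,5,5,5,5,5,5,5,5,5,5,5,5]}}

```text
time_s: 12.2
tool_pos: [0.6269, 0.0082, 0.1501]
tool_rot: [179.9, -0.0, 71.8]
force: [1.3, 0.2, -0.1]
grip_width: 0.0503
grasp_force: 0.0
```

Run:
```python
from h import *
o=telemetry.get_obs(); print(o['tool_pos'],o['tool_rot'],o['time_s'],o['qpos'].round(1))
im=eyes.read_camera('wrist'); a=im['pixels'][:,:,::-1].copy(); print(im['origin'],im['orientation'])
q=[.6266,.0095,-18.16]
for P in [(7,56,106),(-7,56,106),(-7,-56,106),(7,-56,106),(-60,95,50),(60,95,50)]:
    u=proj(im,W(q,P))[0]; print(u); cv2.drawMarker(a,tuple(int(round(x)) for x in u),(0,0,255),cv2.MARKER_CROSS,7,1)
cv2.imwrite('pics/w5.png',a)
```

```text
[0.62685876 0.00823771 0.15007155] [ 1.79913796e+02 -3.79779416e-02  7.17731405e+01] 12.2 [-28.7  20.4  31.6  94.  -11.3  68.7 -12.8]
[0.65099727 0.08568137 0.29907648] [ 1.62891507e+02 -8.38176644e-02 -1.82154329e+01]
[296.72245649 150.22991071]
[271.50913653 150.25874934]
[273.46305377 323.51553522]
[294.93995465 323.47823353]
[195.55661495  82.44086355]
[372.0718715   82.27861077]
```

View pics/w5.png

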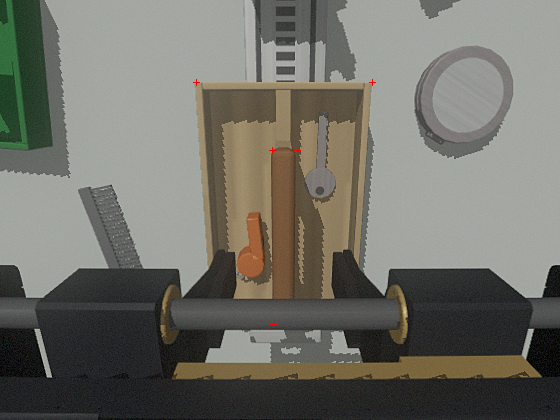

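{"fn": "drive_tool", "kwargs": {"angular": [[0,0,0],[0,0,0],[0,0,0],[0,0,0],[0,0,0],[0,0,0],[0,0,0],[0,0,0],[0,0,0],[0,0,0],[0,0,0],[0,0,0],[0,0,0],[0,0,0],[0,0,0]], "delta_pos": [[0.1,0,1],[0,0,1.5],[0,0,1.3],[0,0,1],[0,0,0.6],[0,0,0.4],[0,0,0],[0,0,0],[0,0,0],[0,0,0],[0,0,0],[0,0,0],[0,0,0],[0,0,0],[0,0,0]], "gripper": [5,5,5,5,5,5,5,5,1,1,1,1,1,1,1], "squeeze": 40}}

```text
time_s: 13.75
tool_pos: [0.6267, 0.0088, 0.0911]
tool_rot: [180.0, -0.0, 71.6]
force: [1.1, -0.5, -1.3]
grip_width: 0.014
grasp_force: 40.0
```

{"fn": "drive_tool", "kwargs": {"angular": [[0,0,0],[0,0,0],[0,0,0],[0,0,0],[0,0,0],[0,0,0],[0,0,0],[0,0,0]], "delta_pos": [[0,0,-0.1],[0,0,-0.3],[0,0,-0.4],[0,0,-0.4],[0,0,-0.4],[0,0,-0.4],[0,0,0],[0,0,0]], "gripper": [1,1,1,1,1,1,1,1]}}

```text
time_s: 14.55
tool_pos: [0.6265, 0.009, 0.1112]
tool_rot: [180.0, -0.0, 71.6]
force: [-0.1, 0.6, -4.0]
grip_width: 0.0134
grasp_force: 40.0
```

{"fn": "drive_tool", "kwargs": {"angular": [[0,0,0],[0,0,0],[0,0,0],[0,0,0],[0,0,0],[0,0,0],[0,0,0],[0,0,0],[0,0,0],[0,0,0],[0,0,0],[0,0,0],[0,0,0],[0,0,0],[0,0,0]], "delta_pos": [[0,0,-0.3],[0,0,-0.7],[0,0,-0.9],[0,0,-0.9],[0,0,-0.9],[0,0,-0.9],[0,0,-0.9],[0,0,-0.9],[0,0,-0.9],[0,0,-0.5],[0,0,-0.2],[0,0,0],[0,0,0],[0,0,0],[0,0,0]], "gripper": [1,1,1,1,1,1,1,1,1,1,1,1,1,1,1]}}

```text
time_s: 16.05
tool_pos: [0.6262, 0.0089, 0.1906]
tool_rot: [-180.0, 0.0, 71.6]
force: [0.2, 0.9, -4.2]
grip_width: 0.0136
grasp_force: 40.0
```

Run:
```python
from h import *
o=telemetry.get_obs(); print(o['tool_pos'],o['tool_rot'],o['time_s'],o['force'],o['wrist_torque'],o['joint_velocities'].round(2))
a=eyes.read_camera('wrist')['pixels'][0:400,:]; b=eyes.read_camera('scene')['pixels'][170:310,220:420]
cv2.imwrite('pics/c6.png',np.vstack([cv2.resize(a,(420,300)),cv2.resize(b,(420,300),interpolation=cv2.INTER_CUBIC)])[:,:,::-1])
```

```text
[0.62623155 0.00890644 0.19062796] [-1.79965660e+02  1.86763836e-02  7.16060342e+01] 16.05 [ 0.1892757   0.94919531 -4.21818904] [-0.12619331  0.10784104  0.00142499] [ 0.05 -0.03  0.05 -0.23  0.06 -0.05  0.06]
```

View pics/c6.png

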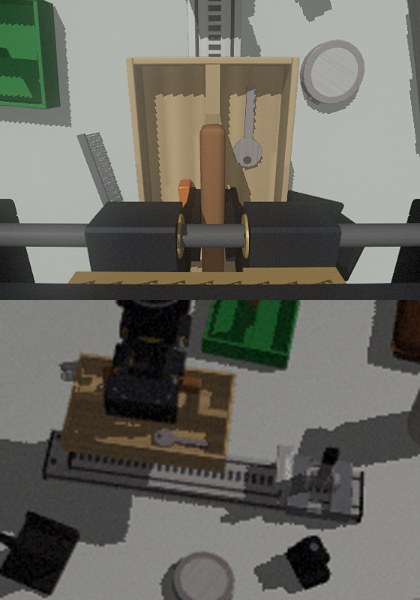

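Run:
```python
from h import *
im=eyes.read_camera('wrist'); q=[.6262,.0095,-18.3]
for tilt in (-2,-1,0,1,2,):
    P=np.array([(-60,95,50),(60,95,50),(-7,56,106),(7,56,106)],float)-[0,0,97]
    P=R.from_euler('x',tilt,degrees=True).apply(P)+[0,0,97+99.5]
    print(tilt,proj(im,W(q,P)).round(1).tolist())
g=cv2.cvtColor(im['pixels'],cv2.COLOR_RGB2GRAY).astype(int)
for u in (200,250,360): print(u,g[66:92,u].tolist())
o=telemetry.get_obs();print(o['tool_pos'],o['time_s'])
```

```text
-2 [[171.1, 80.5], [398.4, 80.1], [267.6, 168.9], [302.8, 168.9]]
-1 [[170.0, 78.5], [399.6, 78.2], [267.5, 169.7], [302.9, 169.7]]
0 [[168.9, 76.6], [400.7, 76.2], [267.4, 170.5], [303.1, 170.5]]
1 [[167.7, 74.6], [401.9, 74.3], [267.3, 171.4], [303.2, 171.4]]
2 [[166.5, 72.7], [403.2, 72.4], [267.2, 172.3], [303.3, 172.3]]
200 [179, 177, 178, 177, 178, 178, 179, 182, 179, 171, 171, 164, 161, 159, 155, 157, 151, 154, 142, 106, 94, 90, 96, 95, 100, 93]
250 [178, 178, 178, 177, 175, 177, 177, 180, 179, 169, 172, 164, 157, 154, 155, 152, 150, 159, 131, 98, 89, 88, 93, 95, 94, 94]
360 [178, 175, 178, 177, 177, 180, 180, 177, 176, 168, 162, 160, 157, 154, 152, 152, 146, 157, 128, 91, 77, 81, 92, 95, 93, 93]
[0.62637145 0.00889218 0.19090054] 16.2
```

```bash
python3 -c "
from cell import env; print(env.sign_off())"
```

```text
the job is handed in; nothing more can be done
None
```

The lever is flipped up and the jaw is slid back about 7 cm. The plywood tray is held still about 10 cm above the rail and level to within about half a degree; key and whistle are both still in it. The job is handed in at about 16 s of the 48 s allowed.

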